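# Draw the vial tray along its guide onto the sprung buffer

## Robot

A 7-joint arm with a two-finger parallel gripper is mounted at the origin on the work surface; the furniture and walls round the work are solid. World frame = base frame: x ahead of the robot, y to its left, z up, the work surface at z = 0. Lengths are in m, angles in rad, forces in N, time in s.
With the tool pointing down it reaches from about 0.4 to 0.85 m from the base axis. Payload 10.4 kg.
Tool frame: the origin (TCP) lies on the centre line of the jaws, within the pads' length; the fingertips stand r.tip_extent ahead of it and the grasp point (between the pads) lies 3 mm ahead of it (r.tip_extent is the distance from the TCP to the fingertips, in m); z points along the fingers, y is the direction in which the jaws open and shut (so a half turn about z gives the same grasp; the last joint's range is limited). The gripper opens to 87 mm and grips with 3 to 60 N. Pads are 19 mm wide; open, the fingers measure 117 mm over their backs; the gripper's body (75 mm by 190 mm) begins 51 mm behind the grasp point.
Start: joints at [-1.235, 0.332, -0.065, 1.46, 0.022, 1.35, -0.088], TCP at [0.219, 0.585, 0.245] pointing down, gripper open.
Joint ranges: [-2.6, 2.6], [-0.5, 2.12], [-1.47, 1.34], [0.16, 2.42], [-1.27, 4.41], [0.06, 2.06], [-2.6, 2.6]. Speed limits (rad/s): [2.22, 2.22, 2.79, 2.79, 3.14, 3.14, 3.14].

## Interface

Orientations are given as a unit quaternion [x, y, z, w].
In Python, from bench import r gives the robot as it stands. The module is installed in compiled form; this text tells all that it offers.
- The arm moves only by the shell command python3 -m jog 'ROWS' [FORCE]. ROWS is JSON, a list of rows, each a list of 5 numbers: the shift along the tool's x, y, z in cm, then the turn about the tool's z in rad, then the closure, from 0 (fully open) to 1 (shut). A call has exactly 10 rows; each row shifts and turns the pose as measured when the row begins, along the tool's axes as they then stand; what a row does not reach is not made up. A row lasts 1/10 s, in which the tool goes at most 50 mm and 8.59 degrees, less where a joint would pass 70% of its speed; a pose out of reach is approached as far as the arm can. A call with a gripper value outside its range is refused whole. The fingers move at their own pace and stop on an object; FORCE is the grip in N (left out, the last holds). Time passes only in rows, so rows that do not move let the fingers close, or fill a call up. It gives the time, the measured TCP pose, the force and the opening at its end, in the units of the state.
- r.read_state(): the state, without advancing time (a new reading comes with each control period).
- r.camera(name): name is "side" or "top" or "wrist"; returns a dict with "pixels" (480x640x3 uint8, red, green, blue), "fx", "fy", "cx", "cy" (pixels), "camera_from_world" (4x4, takes a point from world to camera coordinates). Camera axes: x right, y up, looking along -z (the intrinsics and any distortion apply to the point x, -y, -z); pixel columns grow to the right and rows downward; lengths in m; the calibration is good to about 2 mm. A picture is of the moment at which its call begins. There is no depth.
- r.close_job(): hands the job in, once; it reports no verdict.
The state is a dict: "time": time; "joint_positions": joint angles; "joint_vel": joint speeds; "joint_torque": joint torques, N m; "ee_pos": TCP position; "eef_rot": TCP orientation; "ft_force": force on the tool from outside, world axes, zero at the start; "torque": the same for the moment, N m; "width": finger opening in m.
Only numpy, scipy, OpenCV 4.12 (cv2) and the standard library are available. Lean on these libraries where they do the work, as an engineer would, in place of code of your own. Each camera call takes 0.05 s, during which the arm holds its last target. There are 200 camera calls.

## Task

Push the grey vial tray sideways until it lies along the wooden guide bar on its right, and press it there with about 10 N for a second. Then hook your fingertips behind its far lip and draw it towards you along the guide until its near lip meets the sprung black buffer of the stop bar; hold it pressed there with about 10 N for a second, then ease off slowly so that it stays resting against the buffer and close along the guide. Slide the tray, do not lift it; never press it against a bar or the buffer with more than 25 N, keep the vials in it standing, and leave the things around it alone.

Things in the scene. Friction and masses are not known exactly. Their poses are not given: they have to be found in the camera images.
- tray: Low open grey metal tray, 150 (x) x 190 (y) x 45 mm high, 0.35 to 0.7 kg; origin at the centre of its underside, x to the far side, y left. Its lip (38 to 45 mm above the bench) runs all round, 6 mm out from the walls: edges at x = +-75, y = +-95 mm. Sliding friction 2 to 6 N, unknown, adds to the force of pressing it on a bar. A divider crosses it at x = +12 mm.
- stop_bar: Fixed wooden batten between robot and tray, 22 (x) x 260 (y) x 50 mm; origin under its centre, x away from the robot, y left along it. It carries a black rubber strip (150 mm long, centred at y = -10 mm, 25 to 49 mm high) on rods, sprung at 6 N/mm over 6 mm. The strip's face stands at x = 27 to 49 mm, set differently each time and not reported: find it by feel.
- side_bar: The guide: rigid wooden batten screwed to the bench on the right of the work, square to the stop bar, 260 (x) x 22 (y) x 50 mm high; origin at the centre of its underside, axes parallel to those of stop_bar. Its working face, towards the tray, is the plane y = +11 mm.
- vial_a: Corked glass vial, 23 mm across and 55 mm high, standing loose in the near left part of the tray; origin at the centre of its underside, z along the vial.
- vial_b: Like vial_a, standing in the near right part of the tray.
- stone: Dark lump of stone, 33 x 29 x 26 mm, lying loose in the far half of the tray; origin under its centre.
- masking_tape: Roll of masking tape, 104 mm across, 25 mm high, lying to the right of the work; bystander; origin at the centre of its underside.
- peg: Wooden clothes peg, 15 x 72 x 11 mm, lying to the right of the work; bystander; origin at the centre of its underside.
- eraser: Eraser, 19 x 42 x 12 mm, lying to the left of the work; bystander; origin at the centre of its underside.
- bottle_green: Green bottle, 46 mm across, 108 mm high, standing to the left of the work; bystander; origin at the centre of its underside.

How it is judged:
By the outcome, as a careful person would: the job done as asked, in the order asked, and still so for the second after the job is handed in, with the robot touching nothing.
It also fails if it takes over 70 s, if anything falls off the work surface, if the arm or the gripper's body presses on something with over 40 N, if the wrist force passes 120 N, or if a joint passes its speed limit or range.

## Working session

There is one attempt and no reset: what is moved stays moved. The work goes in short steps, Python scripts to look and compute and a shell command to move; the robot and the scene stay as the last step left them, time stands still between calls to the robot, and variables do not carry over. Pictures are saved under pics/ and viewed, about 8 in all and at most 12, crops included, and the job is handed in when it is done.

```bash
mkdir -p pics; cat > h.py <<'E'
import numpy as np, cv2
from bench import r
def snap(n,f):
    c=r.camera(n); cv2.imwrite('pics/'+f,cv2.cvtColor(c['pixels'],cv2.COLOR_RGB2BGR)); 
    np.savez('pics/'+f+'.npz',**{k:np.array(v) for k,v in c.items() if k!='pixels'}); return c
def pt(f,u,v,z):
    c=np.load('pics/'+f+'.npz'); M=c['camera_from_world']; 
    d=np.array([(u-c['cx'])/c['fx'],-(v-c['cy'])/c['fy'],-1.])
    R=M[:3,:3]; o=-R.T@M[:3,3]; d=R.T@d; return o+d*(z-o[2])/d[2]
def st():
    s=r.read_state()
    for k in ('time','ee_pos','eef_rot','ft_force','width'): print(k,np.round(s[k],4))
E
python3 - <<'E'
from h import *
st(); print(r.tip_extent)
for n in ('top','side'):
    c=snap(n,n+'1.png'); print(n,[k for k in c],c['fx'],-c['camera_from_world'][:3,:3].T@c['camera_from_world'][:3,3])
E
```

```text
time 0.0
ee_pos [0.2193 0.5849 0.2438]
eef_rot [ 1.784e-01  9.840e-01 -7.000e-04 -1.000e-04]
ft_force [ 0.0381 -0.0054 -0.4258]
width 0.0869
0.022
top ['pixels', 'fx', 'fy', 'cx', 'cy', 'camera_from_world'] 443.6126860018871 [ 0.23717276 -0.03541134  1.06355054]
side ['pixels', 'fx', 'fy', 'cx', 'cy', 'camera_from_world'] 554.4594592155014 [ 0.0742505  -1.01922753  0.73680291]
```

View pics/top1.png

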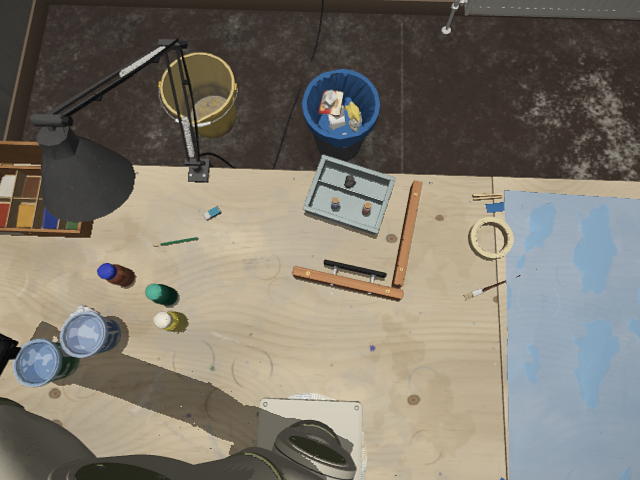

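View pics/side1.png

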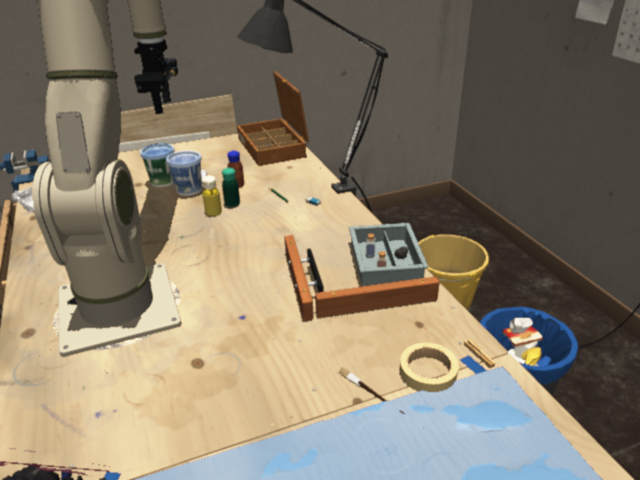

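The top view shows the tray at about (350,195), with the guide running from (415,185) to (400,285), the stop bar from (295,270) to (402,295), and the buffer at (355,269). I'll enlarge that area.

```bash
python3 - <<'E'
import cv2
i=cv2.imread('pics/top1.png')[150:305,280:430]
cv2.imwrite('pics/top1c.png',cv2.resize(i,None,fx=3.85,fy=3.85,interpolation=cv2.INTER_CUBIC))
E
```

```text
(no output)
```

View pics/top1c.png

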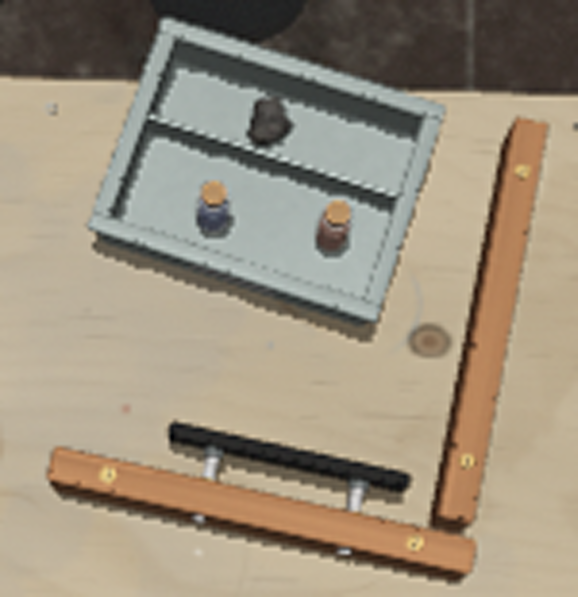

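The crop shows tray lip corners at (163,20), (443,107), (375,322) and (92,228). The guide's top-left edge runs (517,120)–(437,520), the stop bar's far top edge (54,448)–(475,540), and the buffer's top far edge (172,423)–(410,475).

```bash
cat >> h.py <<'E'
def crop(f,pts,z,s,u0,v0): return np.array([pt(f,(u+.5)/s+u0-.5,(v+.5)/s+v0-.5,z)[:2] for u,v in pts])
def ang(a,b): return np.degrees(np.arctan2(*(b-a)[::-1]))
E
python3 - <<'E'
from h import *
C=lambda p,z: crop('top1.png',p,z,3.85,280,150)
t=C([(163,20),(443,107),(375,322),(92,228)],.045)
g=C([(517,120),(437,520),(548,125),(470,525)],.05)
b=C([(54,448),(475,540)],.05); k=C([(172,423),(410,475)],.049)
for n,a in (('tray',t),('guide',g),('stop',b),('buf',k)): print(n,a.round(4).tolist())
print('tray c',t.mean(0),[np.linalg.norm(t[i]-t[i-1]) for i in range(4)],[ang(t[i],t[(i+1)%4]) for i in range(4)])
print('guide ang',ang(g[1],g[0]),np.linalg.norm(g[0]-g[1]),'stop ang',ang(b[1],b[0]),np.linalg.norm(b[1]-b[0]),ang(k[1],k[0]))
v=C([(213,193),(337,212)],.055); print('vials',v, 'stone',C([(270,122)],.02))
i=r.camera('top')
s=r.read_state(); print(s['joint_positions'])
E
```

```text
tray [[0.693, -0.004], [0.64, -0.1834], [0.4982, -0.142], [0.5523, 0.0348]]
guide [[0.631, -0.2291], [0.3766, -0.1797], [0.6284, -0.2485], [0.3743, -0.1993]]
stop [[0.4118, 0.0507], [0.3655, -0.2023]]
buf [[0.4298, -0.0197], [0.4033, -0.1636]]
tray c [ 0.59587058 -0.07364172] [np.float64(0.14593493150994852), np.float64(0.1870303928778817), np.float64(0.14776828591578642), np.float64(0.18486395648239165)] [np.float64(-106.43965437638485), np.float64(163.72923540802833), np.float64(72.98507286495072), np.float64(-15.41436150318546)]
guide ang -10.988367021910998 0.25918236969023867 stop ang 79.62049478918324 0.2571686020183806 79.5349425773826
vials [[ 0.57447164 -0.03974474]
 [ 0.56487289 -0.11669412]] stone [[ 0.63567771 -0.07520282]]
[-1.2345964   0.33274998 -0.06469057  1.46073776  0.02161161  1.34990279
 -0.08849386]
```

```bash
python3 - <<'E'
from h import *
def tri(a,b):
    P=[];
    for f,(u,v) in (('top1.png',a),('side1.png',b)):
        p=pt(f,u,v,0);q=pt(f,u,v,.5);d=(q-p)/np.linalg.norm(q-p);P.append((p,d))
    A=sum(np.eye(3)-np.outer(d,d) for p,d in P);B=sum((np.eye(3)-np.outer(d,d))@p for p,d in P)
    x=np.linalg.solve(A,B);return x.round(3),[round(np.linalg.norm((np.eye(3)-np.outer(d,d))@(x-p)),3) for p,d in P]
print('lamp rim ctr',tri((92,195),(267,42)),'lamp elbow',tri((173,43),(383,50)),'base',tri((198,172),(345,186)))
print('stop end check',tri((402.5,290.),(306,315)))
print('edge',pt('top1.png',320,172,0),'eraser',pt('top1.png',212,213,.01),'tray FL side', tri((322.3,155.2),(352,226)))
E
```

```text
lamp rim ctr (array([0.455, 0.33 , 0.423]), [np.float64(0.009), np.float64(0.009)]) lamp elbow (array([0.737, 0.251, 0.393]), [np.float64(0.001), np.float64(0.001)]) base (array([0.657, 0.31 , 0.005]), [np.float64(0.004), np.float64(0.004)])
stop end check (array([ 0.36 , -0.204,  0.018]), [np.float64(0.01), np.float64(0.01)])
edge [6.65841232e-01 5.79193919e-04 0.00000000e+00] eraser [0.54434242 0.26333858 0.01      ] tray FL side (array([0.606, 0.003, 0.085]), [np.float64(0.063), np.float64(0.063)])
```

```bash
python3 -m jog '[[-1.6,-4.4,0,0,0],[-1.6,-4.4,0,0,0],[-1.6,-4.4,0,0,0],[-1.6,-4.4,0,0,0],[-1.6,-4.4,0,0,0],[-3.4,-1.7,0,0,0],[-3.4,-1.7,0,0,0],[-3.4,-1.7,0,0,0],[-3.4,-1.7,0,0,0],[-3.4,-1.7,0,0,0]]'; python3 - <<'E'
from h import *
E
```

```text
time: 1.15
ee_pos: [0.3457, 0.1996, 0.2395]
eef_rot: [0.174, 0.985, -0.002, -0.002]
ft_force: [1.6, 0.6, -0.3]
width: 0.0873
```

```bash
python3 -m jog '[[-3.3,-2.8,0,0,0],[-3.3,-2.8,0,0,0],[-3.3,-2.8,0,0,0],[-3.3,-2.8,0,0,0],[0,0,0,0.14,0],[0,0,0,0.14,0],[0,0,0,0.14,0],[0,0,0,0.14,0],[0,0,0,0.14,0],[0,0,0,0.14,0]]'; python3 -m jog '[[0,0,0,0.14,0],[0,0,0,0.14,0],[0,0,0,0.14,0],[0,0,0,0.14,0],[0,0,0,0,0],[0,0,0,0,0],[0,0,0,0,0],[0,0,0,0,0],[0,0,0,0,0],[0,0,0,0,0]]';  cat >> h.py <<'E'
TH=np.radians(-10.6); EX=np.array([np.cos(TH),np.sin(TH)]); EY=np.array([-EX[1],EX[0]])
def go(goal=None,z=None):
    from scipy.spatial.transform import Rotation as Ro
    s=r.read_state(); R=Ro.from_quat(s['eef_rot']).as_matrix(); p=np.array(s['ee_pos']); f=np.array(s['ft_force'])
    a=np.degrees(np.arctan2(R[1,1],R[0,1])); print('t',s['time'],'TCP gf',EX@p[:2],EY@p[:2],p[2],'ytool deg',round(a,2),'tilt',R[:,2].round(4),'F gf',(EX@f[:2]).round(2),(EY@f[:2]).round(2),f[2].round(2))
    if goal is not None:
        d=np.r_[EX*goal[0]+EY*goal[1]-p[:2],z-p[2]]; print('tool cm',(R.T@d*100).round(2))
E
python3 - <<'E'
from h import *
go((.605,.185),.15); c=snap('wrist','w1.png'); snap('top','top2.png')
E
```

```text
time: 2.15
ee_pos: [0.4354, 0.0355, 0.2393]
eef_rot: [0.575, 0.818, -0.003, -0.0]
ft_force: [-0.3, 1.2, 0.6]
width: 0.0872
time: 3.15
ee_pos: [0.4343, 0.0351, 0.2385]
eef_rot: [0.783, 0.622, -0.003, -0.0]
ft_force: [-1.0, 0.1, 0.5]
width: 0.0873
t 3.15 TCP gf 0.42044061432285557 0.11438764537821575 0.23845395816721723 ytool deg -13.13 tilt [-0.0053 -0.0041 -1.    ] F gf -0.95 -0.12 0.52
tool cm [ 7.91 18.16  8.73]
```

View pics/w1.png

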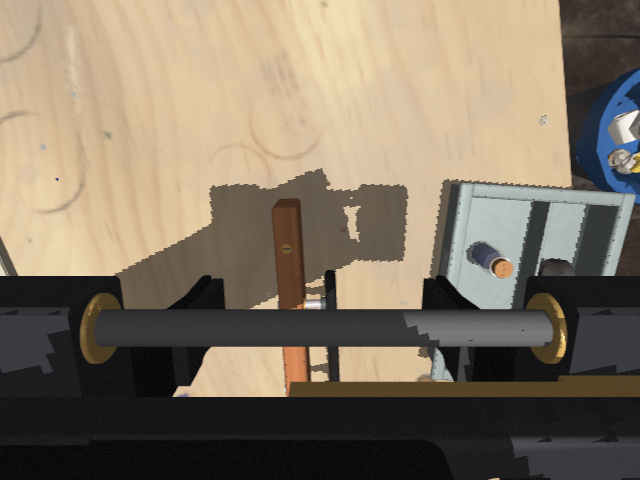

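The wrist view shows the tray's near-left lip corner at about (460,183), its far-left at about (633,193), the stop bar's left end at (287,203), and the bench edge near (568,150).

```bash
python3 - <<'E'
from h import *
for n,u,v,z in (('NL',460,183,.045),('FL',633,193,.045),('edge',568,150,0),('edge',560,10,0),('stop far-left top',299,200,.05),('stop near-left',273,200,.05)):
    p=pt('w1.png',u,v,z); print(n,p[:2].round(4),'gf',EX@p[:2],EY@p[:2])
E
```

```text
NL [0.5528 0.0389] gf 0.5361665017079739 0.13993267410414706
FL [ 0.6933 -0.0024] gf 0.6818816705467879 0.12520127412233423
edge [0.6684 0.0379] gf 0.6500558173305268 0.16023939087710998
edge [0.67   0.1573] gf 0.6296664737647287 0.277856389615252
stop far-left top [0.4183 0.0562] gf 0.4008292936664197 0.13222843223799402
stop near-left [0.3971 0.0612] gf 0.37909590298173995 0.13316882922801923
```

```bash
python3 -m jog '[[0,0,0,-0.044,0],[1.4,0,1.75,0,0],[1.4,3.7,1.75,0,0],[1.4,3.7,1.75,0,0],[1.4,3.7,1.75,0,0],[1.4,3.7,1.75,0,0],[0,3.7,2,0,0],[0,0,2.5,0,0],[0,0,2.5,0,0],[0,0,2.5,0,0]]';  python3 - <<'E'
from h import *
go((.605,.155),.040)
E
```

```text
time: 4.25
ee_pos: [0.6396, 0.0742, 0.0501]
eef_rot: [0.766, 0.642, 0.001, 0.001]
ft_force: [-0.2, -0.3, -0.3]
width: 0.087
t 4.25 TCP gf 0.6150635322918387 0.1906420226884396 0.050083178104536906 ytool deg -10.08 tilt [ 0.0027  0.     -1.    ] F gf -0.1 -0.29 -0.31
tool cm [-3.56 -1.04  1.  ]
```

```bash
python3 -m jog '[[0,-0.4,0.5,-0.01,0],[0,-0.5,0.5,0,0],[-0.7,0,0,0,0],[-0.7,0,0,0,0],[-0.7,0,0,0,0],[-0.7,0,0,0,0],[-0.4,0,0,0,0],[-0.4,0,0,0,0],[-0.4,0,0,0,0],[-0.4,0,0,0,0]]';  python3 - <<'E'
from h import *
go((.605,.0915),.040)
E
python3 -m jog '[[-0.4,0,0,0,0],[-0.4,0,0,0,0],[-0.4,0,0,0,0],[-0.4,0,0,0,0],[-0.4,0,0,0,0],[-0.4,0,0,0,0],[-0.4,0,0,0,0],[-0.4,0,0,0,0],[-0.3,0,0,0,0],[-0.2,0,0,0,0]]';  python3 - <<'E'
from h import *
go((.605,.0915),.040)
E
```

```text
time: 5.25
ee_pos: [0.6225, 0.0295, 0.0415]
eef_rot: [0.763, 0.647, 0.002, 0.001]
ft_force: [0.2, 2.8, 0.1]
width: 0.0866
t 5.25 TCP gf 0.606460355748752 0.14349002659303806 0.04147323765360868 ytool deg -9.41 tilt [ 0.0035  0.0013 -1.    ] F gf -0.31 2.81 0.1
tool cm [-5.2  -0.25  0.14]
time: 6.25
ee_pos: [0.616, -0.0088, 0.0414]
eef_rot: [0.762, 0.647, 0.002, -0.0]
ft_force: [-0.7, 2.3, -0.3]
width: 0.0869
t 6.25 TCP gf 0.6070694595411992 0.10463777437633001 0.04143046429379181 ytool deg -9.34 tilt [ 0.0033  0.0028 -1.    ] F gf -1.07 2.16 -0.32
tool cm [-1.31 -0.24  0.14]
```

```bash
python3 -m jog '[[-0.2,0,0,0.01,0],[-0.2,0,0,0.01,0],[-0.2,0,0,0,0],[-0.15,0,0,0,0],[-0.1,0,0,0,0],[-0.1,0,0,0,0],[-0.1,0,0,0,0],[-0.05,0,0,0,0],[-0.05,0,0,0,0],[-0.05,0,0,0,0]]';  python3 - <<'E'
from h import *
go((.605,.0915),.040)
snap('wrist','w2.png')
snap('top','top3.png')
import cv2
i=cv2.imread('pics/top3.png')[150:305,280:430]
cv2.imwrite('pics/top3c.png',cv2.resize(i,None,fx=3.85,fy=3.85,interpolation=cv2.INTER_CUBIC))
E
```

```text
time: 7.25
ee_pos: [0.6145, -0.0191, 0.0414]
eef_rot: [0.769, 0.64, 0.004, -0.0]
ft_force: [1.1, 6.1, -0.0]
width: 0.0869
t 7.25 TCP gf 0.6075333535500488 0.09431358848107564 0.041414619205587574 ytool deg -10.47 tilt [ 0.0049  0.0053 -1.    ] F gf -0.07 6.19 -0.04
tool cm [-0.28 -0.25  0.14]
```

View pics/top3c.png

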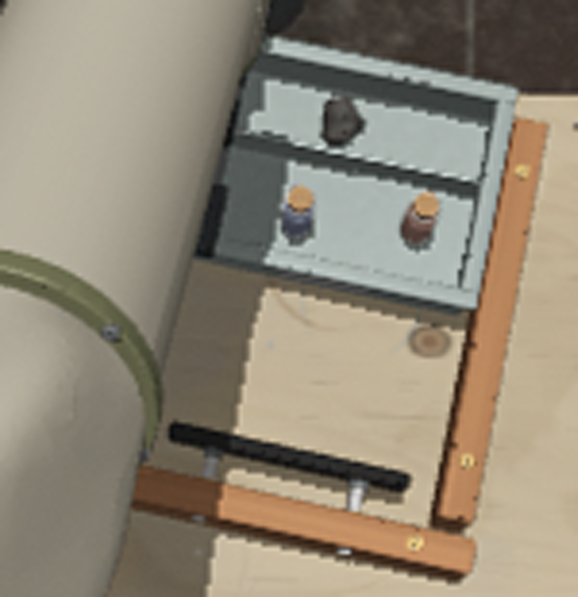

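The tray's right lip now lies along the guide, from (515,90) to (478,300), with the vials standing. Next I'll press it.

```bash
python3 -m jog '[[-0.08,0,0,0,0],[-0.1,0,0,0,0],[-0.1,0,0,0,0],[-0.1,0,0,0,0],[-0.1,0,0,0,0],[-0.1,0,0,0,0],[-0.1,0,0,0,0],[-0.1,0,0,0,0],[-0.1,0,0,0,0],[-0.1,0,0,0,0]]';  python3 - <<'E'
from h import *
go((.605,.0915),.040)
E
```

```text
time: 8.35
ee_pos: [0.6145, -0.0189, 0.0416]
eef_rot: [0.767, 0.641, 0.008, -0.004]
ft_force: [0.7, 6.8, -1.0]
width: 0.0874
t 8.35 TCP gf 0.6074923330641728 0.09444576832562135 0.04159341600670104 ytool deg -10.23 tilt [ 0.0077  0.0167 -0.9998] F gf -0.52 6.86 -0.99
tool cm [-0.3  -0.25  0.15]
```

```bash
python3 -m jog '[[-0.15,0,0,0,0],[-0.17,0,0,0,0],[-0.17,0,0,0,0],[-0.17,0,0,0,0],[-0.17,0,0,0,0],[-0.17,0,0,0,0],[-0.17,0,0,0,0],[-0.17,0,0,0,0],[-0.17,0,0,0,0],[-0.17,0,0,0,0]]';  python3 - <<'E'
from h import *
go((.605,.0915),.040)
E
```

```text
time: 9.35
ee_pos: [0.6145, -0.0186, 0.0419]
eef_rot: [0.765, 0.644, 0.016, -0.01]
ft_force: [1.5, 8.9, -1.0]
width: 0.0871
t 9.35 TCP gf 0.6073983121886761 0.09478643612483224 0.041865826436321744 ytool deg -9.79 tilt [ 0.012   0.0364 -0.9993] F gf -0.16 9.06 -1.03
tool cm [-0.33 -0.25  0.17]
```

```bash
python3 -m jog '[[-0.22,0,0,0,0],[-0.24,0,0,0,0],[-0.25,0,0,0,0],[-0.25,0,0,0,0],[-0.25,0,0,0,0],[-0.25,0,0,0,0],[-0.25,0,0,0,0],[-0.25,0,0,0,0],[-0.25,0,0,0,0],[-0.25,0,0,0,0]]';  python3 - <<'E'
from h import *
go((.605,.0915),.040)
E
```

```text
time: 10.35
ee_pos: [0.6144, -0.018, 0.0422]
eef_rot: [0.76, 0.648, 0.028, -0.019]
ft_force: [1.8, 11.2, -0.2]
width: 0.0866
t 10.35 TCP gf 0.6072705087376075 0.09531143240683612 0.0422147485512945 ytool deg -9.1 tilt [ 0.017   0.0653 -0.9977] F gf -0.35 11.37 -0.23
tool cm [-0.39 -0.24  0.19]
```

```bash
python3 -m jog '[[-0.25,0,0,0,0],[-0.25,0,0,0,0],[-0.25,0,0,0,0],[-0.25,0,0,0,0],[-0.2,0,0,0,0],[-0.12,0,0,0,0],[-0.06,0,0,0,0],[0,0,0,0,0],[0.05,0,0,0,0],[0.1,0,0,0,0]]';  python3 - <<'E'
from h import *
go((.605,.12),.045)
E
python3 -m jog '[[0.2,0,0,0,0],[0.5,0,0,0,0],[1,0,0,0,0],[1,0,0,0,0],[1,0,0,0,0],[0,0,-3,0,0],[0,0,-4,0,0],[0,0,-4,0,0],[0,0,0,0,0],[0,0,0,0,0]]';  python3 - <<'E'
from h import *
go((.70,-.013),.16)
snap('wrist','w3.png')
E
```

```text
time: 11.35
ee_pos: [0.6145, -0.0171, 0.0425]
eef_rot: [0.758, 0.651, 0.034, -0.024]
ft_force: [-0.1, -0.5, 0.9]
width: 0.087
t 11.35 TCP gf 0.6071485549546792 0.09623708051439218 0.04251246131061541 ytool deg -8.72 tilt [ 0.0191  0.0805 -0.9966] F gf -0.05 -0.52 0.87
tool cm [ 2.39 -0.14 -0.05]
time: 12.35
ee_pos: [0.6176, 0.0175, 0.1582]
eef_rot: [0.757, 0.652, 0.031, -0.025]
ft_force: [0.5, -0.6, -0.3]
width: 0.0873
t 12.35 TCP gf 0.6038774330900545 0.13081049741752898 0.1581972937742328 ytool deg -8.49 tilt [ 0.0154  0.0785 -0.9968] F gf 0.61 -0.49 -0.34
tool cm [-14.67   9.08  -1.32]
```

```bash
python3 - <<'E'
from h import *
print(r.read_state()['joint_positions'])
t=crop('top3.png',[(517,90),(478,303),(271,40)],.045,3.85,280,150)
for p in t: print(EX@p,EY@p)
E
python3 -m jog '[[0,0,0,-0.14,0],[0,0,0,-0.14,0],[0,0,0,-0.14,0],[0,0,0,-0.14,0],[0,0,0,-0.14,0],[0,0,0,-0.14,0],[0,0,0,-0.14,0],[0,0,0,-0.14,0],[0,0,0,-0.14,0],[0,0,0,-0.14,0]]';  python3 - <<'E'
from h import *
go((.70,-.013),.16)
E
```

```text
[-0.43128429  0.38662903  0.46819873  1.62757673 -0.27239739  1.16322421
 -0.03454435]
0.6843456406247594 -0.10614843253283315
0.5415318520966089 -0.10744541357686949
0.6835456680060841 0.053142684011910954
time: 13.4
ee_pos: [0.6123, 0.0224, 0.144]
eef_rot: [0.13, 0.991, 0.038, -0.007]
ft_force: [-0.9, 0.1, -0.0]
width: 0.0872
t 13.4 TCP gf 0.59774133585629 0.1346448151421842 0.14404642944760251 ytool deg 74.96 tilt [-0.0039  0.0767 -0.9971] F gf -0.92 -0.09 -0.04
tool cm [-11.27 -13.78  -2.88]
```

View pics/w3.png

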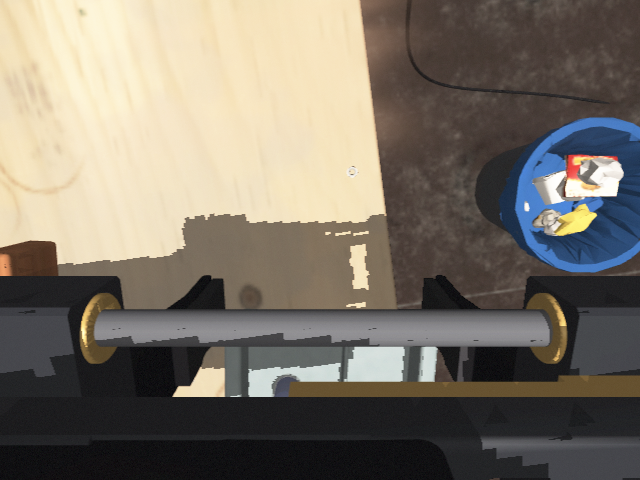

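The wrist view shows nothing unexpected: the tray lies between the fingers at about (330,375), and the bench edge is at (375,150). Next I'll move over and beyond the far lip.

```bash
python3 -m jog '[[0,0,-0.5,-0.075,0],[-2.5,-1,-0.6,0,0],[-2.5,-3.4,-0.5,0,0],[-2.5,-3.4,-0.5,0,0],[-2.5,-3.4,-0.5,0,0],[-2.4,-3.4,-0.5,0,0],[0,0,0,0,0],[0,0,0,0,0],[0,0,0,0,0],[0,0,0,0,0]]';  python3 - <<'E'
from h import *
go((.722,-.013),.04); snap('wrist','w4.png')
E
```

```text
time: 14.4
ee_pos: [0.7075, -0.1426, 0.1448]
eef_rot: [0.084, 0.995, 0.04, -0.016]
ft_force: [-0.5, 0.3, -0.5]
width: 0.0868
t 14.4 TCP gf 0.7216456421734732 -0.010032074598582297 0.1447915152492802 ytool deg 80.21 tilt [-0.026   0.0818 -0.9963] F gf -0.52 0.26 -0.46
tool cm [-0.44 -1.1  10.42]
```

View pics/w4.png

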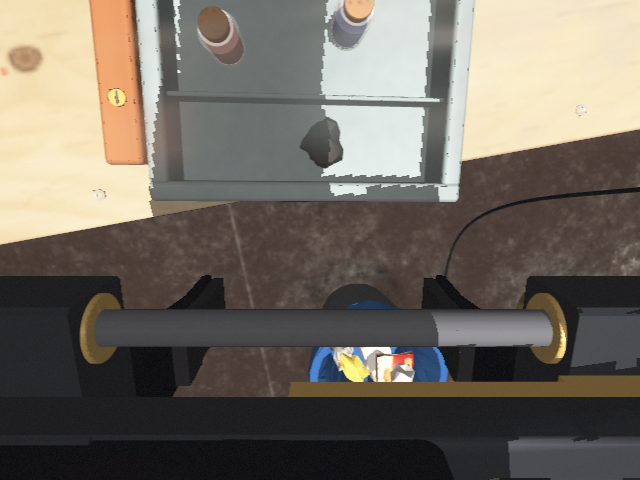

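The wrist view shows the far lip from (150,201) to (459,201), the guide's end corner at about (144,163), and the fingers clear beyond the lip.

```bash
python3 - <<'E'
from h import *
for n,u,v,z in (('FR',150,201,.045),('FL',459,201,.045),('guide far end',145,163,.05),('lip R upper',137,5,.045),('guide face upper',133,5,.05)):
    p=pt('w4.png',u,v,z)[:2]; print(n,(EX@p).round(4),(EY@p).round(4))
go((.725,-.013),.04)
E
```

```text
FR 0.6877 -0.106
FL 0.6867 0.0833
guide far end 0.6654 -0.1054
lip R upper 0.5821 -0.1047
guide face upper 0.5837 -0.105
t 14.45 TCP gf 0.7216167016147484 -0.009803692013981957 0.14485465664165792 ytool deg 80.23 tilt [-0.0259  0.0819 -0.9963] F gf -0.06 0.54 -0.13
tool cm [-0.74 -1.12 10.41]
```

```bash
python3 -m jog '[[-0.7,-0.2,2,0.015,0],[0,-0.2,2.5,0,0],[0,-0.2,2.5,0,0],[0,-0.2,2.2,0,0],[0,-0.2,1.2,0,0],[0,0,0,0,0],[0.6,0,0,0,0],[0.6,0,0,0,0],[0.5,0,0,0,0],[0.4,0,0,0,0]]';  python3 - <<'E'
from h import *
go((.5865,-.013),.04)
E
```

```text
time: 15.45
ee_pos: [0.6905, -0.1344, 0.0387]
eef_rot: [0.09, 0.995, 0.041, -0.014]
ft_force: [0.6, 0.0, 0.4]
width: 0.087
t 15.45 TCP gf 0.7033965674355798 -0.0051058429718512655 0.03865285752389995 ytool deg 79.64 tilt [-0.0207  0.0838 -0.9963] F gf 0.58 0.14 0.4
tool cm [11.69 -0.73  0.22]
```

```bash
python3 -m jog '[[0,-0.7,0,0,0],[0.4,0,0,0,0],[0.4,0,0,0,0],[0.5,0,0,0,0],[0.5,0,0,0,0],[0.5,0,0,0,0],[0.5,0,0,0,0],[0.5,0,0,0,0],[0.5,0,0,0,0],[0.5,0,0,0,0]]';  python3 - <<'E'
from h import *
go((.5865,-.013),.04)
E
python3 -m jog '[[0.5,0,0,0,0],[0.5,0,0,0,0],[0.5,0,0,0,0],[0.5,0,0,0,0],[0.5,0,0,0,0],[0.5,0,0,0,0],[0.5,0,0,0,0],[0.5,0,0,0,0],[0.4,0,0,0,0],[0.4,0,0,0,0]]';  python3 - <<'E'
from h import *
go((.5865,-.013),.04); snap('wrist','w5.png')
E
```

```text
time: 16.45
ee_pos: [0.6446, -0.1339, 0.0414]
eef_rot: [0.09, 0.995, 0.041, -0.012]
ft_force: [1.2, -0.5, -0.3]
width: 0.0871
t 16.45 TCP gf 0.6582022649862003 -0.01302628352005089 0.04137521286524593 ytool deg 79.64 tilt [-0.0161  0.0831 -0.9964] F gf 1.31 -0.25 -0.29
tool cm [7.16 0.02 0.36]
time: 17.45
ee_pos: [0.593, -0.1245, 0.0432]
eef_rot: [0.09, 0.995, 0.041, -0.012]
ft_force: [1.7, -0.0, -1.1]
width: 0.0871
t 17.45 TCP gf 0.6058183395909404 -0.013335048934734445 0.043181218960308944 ytool deg 79.65 tilt [-0.0158  0.0831 -0.9964] F gf 1.64 0.28 -1.14
tool cm [1.92 0.02 0.38]
```

View pics/w5.png

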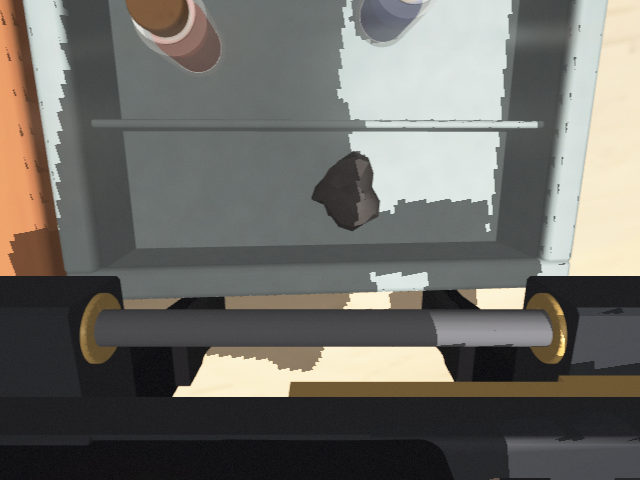

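The wrist view shows the far lip at the fingers, the vials standing, and the tray's right lip edge (25,0)–(67,270) beside the guide edge (20,0)–(60,275).

```bash
python3 - <<'E'
from h import *
for n,u,v,z in (('lip',25,5,.045),('lip',67,270,.045),('guide',20,5,.05),('guide',60,270,.05)):
    p=pt('w5.png',u,v,z)[:2]; print(n,(EX@p).round(4),(EY@p).round(4))
E
python3 -m jog '[[0.3,0,0.1,0,0],[0.3,0,0.1,0,0],[0.2,0,0,0,0],[0.2,0,0,0,0],[0.15,0,0,0,0],[0.15,0,0,0,0],[0.15,0,0,0,0],[0.1,0,0,0,0],[0.1,0,0,0,0],[0.1,0,0,0,0]]';  python3 - <<'E'
from h import *
go((.5865,-.013),.04)
E
```

```text
lip 0.4991 -0.1046
lip 0.5832 -0.1037
guide 0.5007 -0.1031
guide 0.5817 -0.1031
time: 18.5
ee_pos: [0.5761, -0.1219, 0.0427]
eef_rot: [0.09, 0.995, 0.04, -0.009]
ft_force: [5.7, -1.2, -1.6]
width: 0.0873
t 18.5 TCP gf 0.588725649315713 -0.013866823272944626 0.042685927556029395 ytool deg 79.61 tilt [-0.011   0.0817 -0.9966] F gf 5.79 -0.14 -1.58
tool cm [0.22 0.07 0.28]
```

```bash
python3 -m jog '[[0.1,0,0,0,0],[0.1,0,0,0,0],[0.1,0,0,0,0],[0.12,0,0,0,0],[0.12,0,0,0,0],[0.12,0,0,0,0],[0.12,0,0,0,0],[0.12,0,0,0,0],[0.12,0,0,0,0],[0.12,0,0,0,0]]';  python3 - <<'E'
from h import *
go((.5865,-.013),.04)
E
```

```text
time: 19.5
ee_pos: [0.5755, -0.1222, 0.0464]
eef_rot: [0.092, 0.995, 0.039, 0.004]
ft_force: [7.5, -1.1, -2.0]
width: 0.0872
t 19.5 TCP gf 0.5881429832689764 -0.014299005307024812 0.0464353523833304 ytool deg 79.47 tilt [ 0.0141  0.0761 -0.997 ] F gf 7.55 0.34 -2.04
tool cm [0.16 0.08 0.65]
```

```bash
python3 -m jog '[[0.16,0,0.06,0,0],[0.18,0,0.06,0,0],[0.18,0,0.06,0,0],[0.18,0,0.06,0,0],[0.18,0,0.06,0,0],[0.18,0,0.06,0,0],[0.18,0,0.06,0,0],[0.18,0,0.06,0,0],[0.18,0,0.06,0,0],[0.18,0,0.06,0,0]]';  python3 - <<'E'
from h import *
go((.5865,-.013),.04)
E
```

```text
time: 20.5
ee_pos: [0.5751, -0.1222, 0.0472]
eef_rot: [0.092, 0.995, 0.036, 0.023]
ft_force: [8.8, -2.7, -1.9]
width: 0.087
t 20.5 TCP gf 0.5877592520801849 -0.01433154269366381 0.04719931624335964 ytool deg 79.58 tilt [ 0.0532  0.0666 -0.9964] F gf 9.16 -1.07 -1.93
tool cm [0.15 0.08 0.72]
```

```bash
python3 -m jog '[[0.22,0,0.1,0,0],[0.24,0,0.1,0,0],[0.25,0,0.1,0,0],[0.25,0,0.1,0,0],[0.25,0,0.1,0,0],[0.25,0,0.1,0,0],[0.25,0,0.1,0,0],[0.25,0,0.1,0,0],[0.25,0,0.1,0,0],[0.25,0,0.1,0,0]]';  python3 - <<'E'
from h import *
go((.5865,-.013),.04)
E
```

```text
time: 21.5
ee_pos: [0.5747, -0.1222, 0.0469]
eef_rot: [0.091, 0.994, 0.032, 0.05]
ft_force: [11.1, -1.6, -2.2]
width: 0.0871
t 21.5 TCP gf 0.5873891627937884 -0.014364112894749662 0.04690121974158169 ytool deg 79.76 tilt [ 0.1058  0.054  -0.9929] F gf 11.23 0.52 -2.19
tool cm [0.15 0.09 0.69]
```

```bash
python3 -m jog '[[0.26,0,0.1,0,0],[0.26,0,0.1,0,0],[0.26,0,0.1,0,0],[0.26,0,0.1,0,0],[0.26,0,0.1,0,0],[0.26,0,0.1,0,0],[0.25,0,0.1,0,0],[0.24,0,0.1,0,0],[0.23,0,0.08,0,0],[0.22,0,0.08,0,0]]';  python3 - <<'E'
from h import *
go((.5865,-.013),.04)
E
python3 -m jog '[[0.2,0,0.06,0,0],[0.18,0,0.06,0,0],[0.16,0,0.05,0,0],[0.14,0,0.05,0,0],[0.12,0,0.04,0,0],[0.1,0,0.04,0,0],[0.08,0,0.03,0,0],[0.07,0,0.02,0,0],[0.06,0,0.02,0,0],[0.05,0,0.02,0,0]]';  python3 - <<'E'
from h import *
go((.5865,-.013),.04)
E
```

```text
time: 22.5
ee_pos: [0.5748, -0.1221, 0.0471]
eef_rot: [0.09, 0.993, 0.028, 0.077]
ft_force: [8.9, -2.8, -2.6]
width: 0.087
t 22.5 TCP gf 0.5874941136035781 -0.014320874245643739 0.047105889244644136 ytool deg 79.96 tilt [ 0.1585  0.0415 -0.9865] F gf 9.28 -1.11 -2.64
tool cm [0.2  0.08 0.7 ]
time: 23.5
ee_pos: [0.5756, -0.1222, 0.0474]
eef_rot: [0.089, 0.992, 0.026, 0.091]
ft_force: [5.9, -1.7, -2.2]
width: 0.0872
t 23.5 TCP gf 0.5882746695954094 -0.014268191455959187 0.047422730945138054 ytool deg 80.11 tilt [ 0.1841  0.035  -0.9823] F gf 6.14 -0.61 -2.15
tool cm [0.3  0.08 0.71]
```

```bash
python3 -m jog '[[0.04,0,0.01,0,0],[0.03,0,0,0,0],[0.02,0,0,0,0],[0.01,0,0,0,0],[0,0,0,0,0],[0,0,0,0,0],[-0.01,0,0,0,0],[-0.02,0,0,0,0],[-0.02,0,0,0,0],[-0.03,0,0,0,0]]';  python3 - <<'E'
from h import *
go((.5865,-.013),.04)
E
```

```text
time: 24.5
ee_pos: [0.5759, -0.1223, 0.0473]
eef_rot: [0.089, 0.992, 0.026, 0.091]
ft_force: [3.0, 0.1, -2.0]
width: 0.087
t 24.5 TCP gf 0.5886020464858837 -0.014290549011046538 0.047335565050901175 ytool deg 80.13 tilt [ 0.1852  0.0345 -0.9821] F gf 2.88 0.69 -2.02
tool cm [0.34 0.08 0.69]
```

```bash
python3 -m jog '[[-0.03,0,0.05,0,0],[-0.03,0,0.05,0,0],[-0.04,0,0.05,0,0],[-0.04,0,0.03,0,0],[-0.05,0,0,0,0],[-0.05,0,0,0,0],[-0.06,0,0,0,0],[-0.08,0,0,0,0],[-0.08,0,0,0,0],[-0.1,0,0,0,0]]';  python3 - <<'E'
from h import *
go((.5865,-.013),.04)
E
```

```text
time: 25.5
ee_pos: [0.5795, -0.1228, 0.0453]
eef_rot: [0.089, 0.992, 0.026, 0.088]
ft_force: [0.4, 0.0, -0.2]
width: 0.0873
t 25.5 TCP gf 0.5922476088256571 -0.014136768835998445 0.04525575876249502 ytool deg 80.11 tilt [ 0.1798  0.0359 -0.9831] F gf 0.35 0.08 -0.16
tool cm [0.66 0.09 0.43]
```

```bash
python3 -m jog '[[-0.3,0,0,0,0],[-0.5,0,0,0,0],[-1,0,0,0,0],[-1,0,0,0,0],[-1,0,-1,0,0],[-0.5,0,-3,0,0],[-0.5,0,-4,0,0],[-0.5,0,-4,0,0],[0,0,0,0,0],[0,0,0,0,0]]';  python3 - <<'E'
from h import *
go((.5865,-.013),.04); snap('wrist','w6.png'); snap('top','top6.png')
i=cv2.imread('pics/top6.png')[150:305,280:430]
a=cv2.resize(i,None,fx=3.2,fy=3.2,interpolation=cv2.INTER_CUBIC); b=cv2.resize(cv2.imread('pics/w6.png'),None,fx=.49,fy=.49)
o=np.zeros((600,800,3),np.uint8); o[:496,:480]=a; o[:b.shape[0],482:482+b.shape[1]]=b; cv2.imwrite('pics/c6.png',o)
E
```

```text
time: 26.5
ee_pos: [0.6162, -0.138, 0.1778]
eef_rot: [0.088, 0.992, 0.025, 0.088]
ft_force: [-0.2, 0.0, -1.2]
width: 0.0871
t 26.5 TCP gf 0.6311060504592907 -0.022328570566360673 0.17778829669448673 ytool deg 80.15 tilt [ 0.18    0.0348 -0.983 ] F gf -0.18 -0.01 -1.17
tool cm [ 6.75  0.08 12.85]
```

View pics/c6.png

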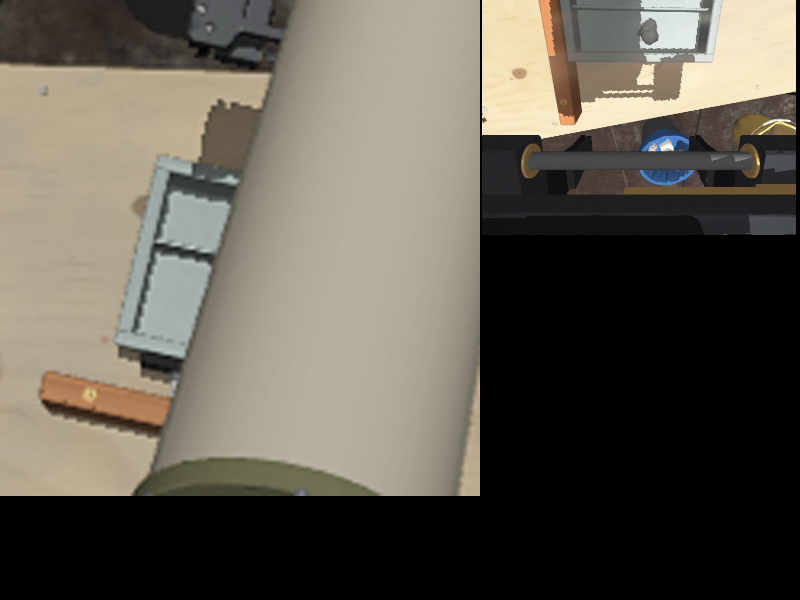

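The top crop shows the tray's near lip at (120,345), over the left end of the black buffer at (150,365). I'll move the arm aside to check the whole tray.

```bash
python3 -m jog '[[0,3,0,0,0],[0,4,0,0,0],[0,4,0,0,0],[0,4,0,0,0],[0,3,0,0,0],[0,0,0,0,0],[0,0,0,0,0],[0,0,0,0,0],[0,0,0,0,0],[0,0,0,0,0]]';  python3 - <<'E'
from h import *
st(); snap('top','top7.png'); snap('side','side7.png')
i=cv2.imread('pics/top7.png')[190:305,280:430]
j=cv2.imread('pics/side7.png')[200:330,270:450]
a=cv2.resize(i,None,fx=4,fy=4,interpolation=cv2.INTER_CUBIC); cv2.imwrite('pics/c7.png',a)
cv2.imwrite('pics/d7.png',cv2.resize(j,None,fx=4,fy=4,interpolation=cv2.INTER_CUBIC))
E
```

```text
time: 27.6
ee_pos: [0.6447, 0.0411, 0.1774]
eef_rot: [0.092, 0.992, 0.023, 0.08]
ft_force: [-0.4, -0.0, 0.8]
width: 0.087
time 27.6
ee_pos [0.6447 0.0411 0.1774]
eef_rot [0.0915 0.9923 0.0228 0.0804]
ft_force [-0.4015 -0.024   0.7546]
width 0.087
```

View pics/c7.png

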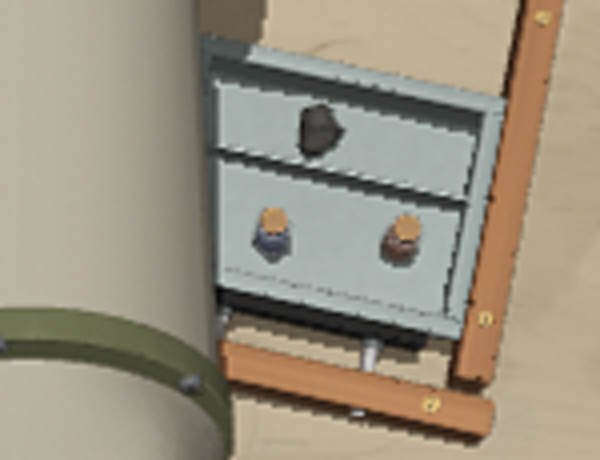

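View pics/d7.png

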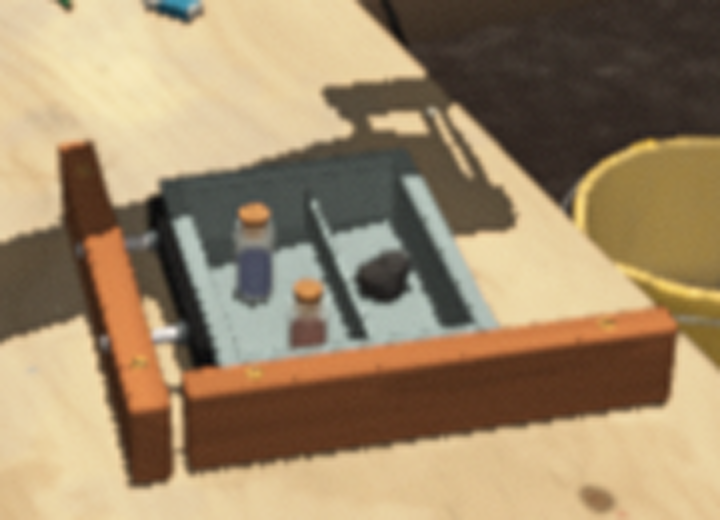

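Both views show the near lip against the buffer, the right lip along the guide from (503,105) to (463,337), and both vials upright. I'll run a numeric check, then hand in.

```bash
python3 - <<'E'
from h import *
for n,q,z in (('lip',[(505,105),(463,337)],.045),('guide',[(527,0),(455,378)],.05)):
    for p in crop('top7.png',q,z,4,280,190): print(n,(EX@p).round(4),(EY@p).round(4))
print(r.close_job())
E
```

```text
lip 0.5729 -0.1067
lip 0.4299 -0.1083
guide 0.6389 -0.1072
guide 0.4046 -0.1077
the job is handed in; nothing more can be done
None
```

I finished the job and handed it in after about 28 s of the 70 s allowed; no verdict was reported.

- **Guide press:** I pushed the tray sideways onto the guide and held it there. The wrist force climbed through about 9 to 11 N, for roughly 2 s in all.
- **Buffer press:** I hooked the open fingertips behind the far lip and drew the tray about 11 cm along the guide onto the buffer. I held it there at about 9 to 11 N for about 2 s, then eased off over roughly 3 s and withdrew.

**Final pictures:** The near lip rests on the buffer. The right lip lies along the guide within about 1 mm, which is as fine as I could measure. Both vials are standing and the stone is still in the tray. The arm stayed well clear of the bystanders, though I only saw the eraser in the last pictures. The gripper is clear of everything.

**Less certain:**
- **Press forces:** These are wrist readings taken once a second. Bench friction of about 2 N means the force on the bars could be slightly lower.
- **Tool tilt:** The tool gradually tilted while pressing, up to about 10° at the buffer. The wrist read a vertical force of about 2 N there, less than the tray's own weight of at least 3.4 N.

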